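# Zero the dough sheeter and set its roller gap by counted turns

## Task

Set the dough sheeter's roller gap: turn the crank clockwise until you feel it come gently against its stop, without straining it, then back it off exactly two full turns counter-clockwise from the stop. Then swing the clamp lever fully over to clamp the setting, let go, and leave everything else where it is.

Things in the scene. Friction and masses are not known exactly. Their poses are not given: they have to be found in the camera images.
- machine: bench dough sheeter fixed to the table: cream housing 360 mm wide (y) and 140 mm deep (x), base plate and trays 310 mm deep; two steel rollers under a flat bridge whose top is 200 mm above the table. Origin under the middle of its base on the table, z up, x to its back, y to its left seen from the robot; it may be turned up to 0.35 rad about z
- crank_axis (a point): point on the crank's vertical axis, over the left (+y) half of the bridge, 262 mm above the table. Turning the crank clockwise seen from above closes the rollers, counter-clockwise opens them (five turns at most). There is no dial and no click. It drags evenly, about 4 N at the handle, and stays where it is left
- hub: crank hub, origin on the crank axis 212 mm above the table, x towards the handle at rest. A stiff spring joins hub and arm: under push the handle leads the hub by 0.011 rad per N (0.6 mm), sprung back when freed. Arm top 231 mm, hub cap 236 mm above the table. The hub's closing stop is hard and unmarked, 0.25 to 0.75 turn clockwise from the start; a push over about 22 N there (arm bent 0.24 rad) strains it
- crank_handle (a point): middle of the gripping part of the crank's upright black handle, 55 mm out from the crank axis and 262 mm above the table. The handle is a freely spinning sleeve 26 mm thick, from 234 to 289 mm above the table, narrower over its top 10 mm, so the hand need not turn as it goes round
- roller_mid (a point): middle of the upper steel roller (52 mm thick, 280 mm long, under the bridge) which the crank raises 2 mm a turn; too small a travel to count turns by eye
- clamp_pivot (a point): point on the vertical axis of the clamp lever, right (-y) end of the bridge, 250 mm above the table
- clamp_knob (a point): middle of the clamp lever's upright black end knob, 20 mm thick, from 228 to 270 mm above the table (tapering over its top 7 mm), 60 mm out from the pivot, this point 250 mm above the table. The knob is fixed to the lever. The flat lever arm under it is 14 mm wide, its top at 222 mm
- clamp (a joint): clamp lever angle, rad: 0 loose (lever points to the machine's front, -x), 1.4 at its stop, fully clamped (lever points about to the machine's right, -y); grows counter-clockwise seen from above. Drags about 2 N at the knob and stays where it is left
- cutter: bystander: plain steel ring cutter, 44 mm across, 30 mm high, standing on the bridge between crank and lever; origin at the centre of its underside
- scraper: bystander: dough scraper, 70 x 100 mm blade with wooden grip 16 mm thick, lying on the sheeter's front tray; origin under its centre
- rolling_pin: bystander: wooden rolling pin, 400 mm long, 48 mm thick, lying on the table; origin under its middle, x along it
- bowl: bystander: steel bowl, 150 mm across, 70 mm high; origin at the centre of its underside
- jar: bystander: glass jar with steel lid, 68 mm across, 100 mm high; origin at the centre of its underside
- pastry_brush: bystander: pastry brush with wooden handle lying on the table; origin under its middle
- cup: bystander: white mug, 76 mm across, 85 mm high; origin at the centre of its underside

How it is judged (in metres and radians):
On the way, in this order (a step that is already met when the one before it is completed fails the run):
1. the crank has been turned clockwise onto its stop (z of roller_mid in the frame of machine below 0.127032 m), for 0.1 s.
2. the crank has been backed off two turns from the stop (z of roller_mid in the frame of machine between 0.130841 and 0.131159 m), for 0.3 s.
3. the clamp lever is swung over with the gap still set (all of step 2 and value of joint clamp above 1.2 rad), for 0.2 s.
At the end, for the whole second after the job is handed in: The upper roller stands two crank turns above the stop (within 0.5 rad of crank angle, 0.16 mm), the clamp lever is at 1.2 rad or more (its stop is at 1.4), and nothing is held (all of step 3); the robot touches nothing.
It fails at once if the crank is strained: its arm bent more than 0.24 rad clockwise on its hub (about 22 N at the handle) (y of crank_handle in the frame of hub below -0.0131 m).
It fails at once if a bystander is pushed more than 30 mm (distance of any of cutter, scraper, rolling_pin, bowl, jar, pastry_brush, cup from where it was at the start of the episode above 0.03 m).
It also fails if it takes over 72 s, if anything falls off the work surface, if the arm or the gripper's body presses on something with over 40 N, if the wrist force passes 120 N, or if a joint passes its speed limit or range.

## Robot

A 6-joint arm with a two-finger parallel gripper is mounted at the origin on the work surface. World frame = base frame: x ahead of the robot, y to its left, z up, the work surface at z = 0. Lengths are in m, angles in degrees, forces in N, time in s.
With the tool pointing down it reaches from about 0.3 to 0.75 m from the base axis. Payload 8.5 kg.
Tool frame: the origin (TCP) lies at the very end of the fingers, on their centre line; the grasp point (between the pads) lies 19 mm behind it (hold_point_z is the distance from the TCP to the grasp point, in m); z points along the fingers, y is the direction in which the jaws open and shut (so a half turn about z gives the same grasp; the last joint's range is limited). The gripper opens to 85 mm and grips with 20 to 120 N. Pads are 22 mm wide; open, the fingers measure 114 mm over their backs; the gripper's body (76 mm by 85 mm) begins 54 mm behind the grasp point. The pads swing forward as they close: fully open they stand 13 mm farther back than shut.
Start: joints at [60.315, 21.807, 74.336, -0, 83.858, -12.336], TCP at [0.164, 0.525, 0.231] pointing down, gripper open.
Joint ranges: [-178.18, 178.18], [-50.72, 133.34], [12.68, 142.11], [-81.47, 261.47], [9.98, 163.14], [-165.26, 165.26]. Speed limits (degrees/s): [136.94, 136.94, 180, 180, 180, 180].

## Interface

Orientations are given as a 3x3 rotation matrix whose columns are the frame's x, y, z axes.
In Python, from rig import observe, get_image, close_job, hold_point_z gives the robot as it stands. The module is installed in compiled form; this text tells all that it offers.
- The arm moves only by the tool jog_arm, never from a script. Its arguments are lists of equal length, an entry for each row: "travel": the shift along the world's x, y, z in m, a list of three; "dr": the turn, a rotation vector about the world's x, y, z in rad, a list of three. In form: {"travel": [[x, y, z], ...], "dr": [[rx, ry, rz], ...]}. A call has 1 to 20 rows; each row shifts and turns the commanded pose from where the row before left it; what a row does not reach is not made up. A row lasts 1/12 s, in which the tool goes at most 41.7 mm and 7.16 degrees, less where a joint would pass 70% of its speed; a pose out of reach is approached as far as the arm can. A call with a gripper value outside its range is refused whole. "jaw" is the finger opening in m, from 0 to 0.0854, set as the call begins (left out, the last holds). The fingers move at their own pace and stop on an object; "newtons" is the grip in N (left out, the last holds). Time passes only in rows, so rows that do not move let the fingers close. It gives the time, the measured TCP pose, the force and the opening at its end, in the units of the state.
- observe(): the state, without advancing time (a new reading comes with each control period).
- get_image(name): name is "scene" or "top" or "wrist"; returns a dict with "color" (384x512x3 uint8, red, green, blue), "fovy" (degrees; the focal length in pixels is half the picture's height over the tangent of half this angle, whatever the lens; pixels are square), "cx", "cy" (the principal point, pixels), "R" (3x3) and "t" (3): a world point X has camera coordinates R X + t. Camera axes: x right, y down, z forward; pixel columns grow to the right and rows downward; lengths in m; the calibration is good to about 2 mm. A picture is of the moment at which its call begins. There is no depth.
- close_job(): hands the job in, once; it reports no verdict.
The state is a dict: "time_s": time; "q": joint angles; "qvel": joint speeds; "joint_efforts": joint torques, N m; "position": TCP position; "tool_rot": TCP orientation; "ft_force": force on the tool from outside, world axes, zero at the start; "wrist_torque": the same for the moment, N m; "grip_width": finger opening in m.
Only numpy, scipy, OpenCV 4.12 (cv2) and the standard library are available. Lean on these libraries where they do the work, as an engineer would, in place of code of your own. Each camera call takes 0.05 s, during which the arm holds its last target.

## Working session

There is one attempt and no reset: what is moved stays moved. The work goes in short steps, Python scripts to look and compute and a tool call to move; the robot and the scene stay as the last step left them, time stands still between calls to the robot, and variables do not carry over. Pictures are saved under pics/ and viewed, and the job is handed in when it is done.

Besides the shell and the picture viewer there is one more tool, called after ">>>" as name(argument=value, ...) on one line, values as JSON. jog_arm: Moves the arm, as the interface text tells. Its arguments: {"type":"object","properties":{"travel":{"type":"array"},"dr":{"type":"array"},"jaw":{"type":"number"},"newtons":{"type":"number"}},"required":["travel","dr"]}

```bash
mkdir -p pics
python3 - <<'E'
from rig import *
import cv2
s=observe()
print({k:s[k] for k in s})
print(hold_point_z)
for n in ["scene","top","wrist"]:
    im=get_image(n)
    cv2.imwrite(f"pics/{n}0.png",im["color"][:,:,::-1])
    print(n,im["fovy"],im["cx"],im["cy"],im["R"],im["t"])
E
```

```text
{'time_s': 0.0, 'q': array([ 6.03152751e+01,  2.18409979e+01,  7.43848395e+01, -1.53461293e-03,
        8.38578937e+01, -1.23353728e+01]), 'qvel': array([ 0.05774128,  0.03722857,  0.02533289, -0.01091358, -0.02780631,
       -0.08457816]), 'joint_efforts': array([-1.48533938e-03, -4.48429406e+01, -2.31276691e+01, -1.88180138e-04,
        4.68297105e-03, -1.43819028e-05]), 'position': array([0.1638647 , 0.52471449, 0.2307112 ]), 'tool_rot': array([[-9.54505060e-01,  2.98193896e-01, -7.00580661e-04],
       [ 2.98194582e-01,  9.54504241e-01, -1.28278378e-03],
       [ 2.86188919e-04, -1.43333296e-03, -9.99998932e-01]]), 'ft_force': array([ 0.09134056,  0.78337082, -0.31573406]), 'wrist_torque': array([-0.01791222, -0.02770748, -0.00885421]), 'grip_width': 0.08523930614070875}
0.0187
scene 51.90182494003159 252.88145540043308 191.1296316212193 [[ 0.79434213  0.60700227  0.02384996]
 [ 0.36177067 -0.44115509 -0.82128203]
 [-0.48799852  0.66100714 -0.57002369]] [-0.37906532 -0.05235487  1.52927624]
top 48.507640024952586 252.2114337549115 196.00550888838822 [[-0.01159292 -0.99993186  0.00136805]
 [-0.98714544  0.01122655 -0.15942973]
 [ 0.15940351 -0.00319872 -0.98720833]] [-0.01327412  0.49170599  1.51155783]
wrist 64.7653258579615 253.93825648844856 190.5988604414731 [[ 2.97883322e-01  9.54602143e-01 -5.23467588e-04]
 [ 9.17616526e-01 -2.86190724e-01  2.75816571e-01]
 [ 2.63145279e-01 -8.26414992e-02 -9.61210146e-01]] [-0.55023583 -0.03483728  0.37858446]
```

View pics/scene0.png

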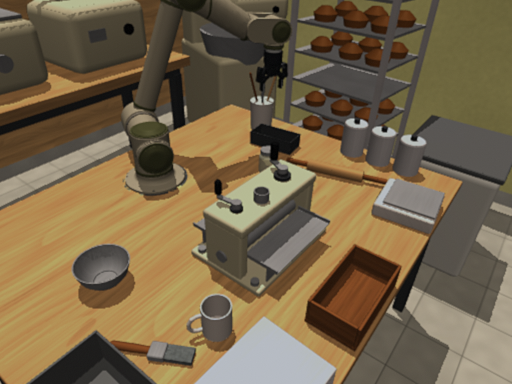

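View pics/top0.png

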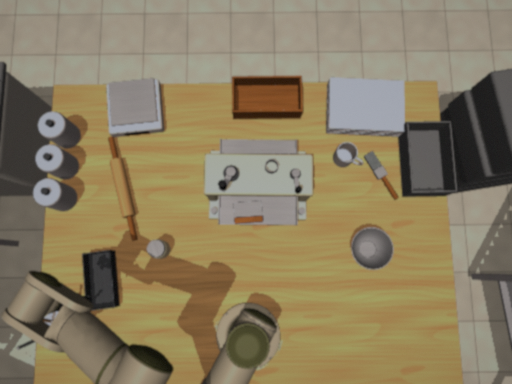

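View pics/wrist0.png

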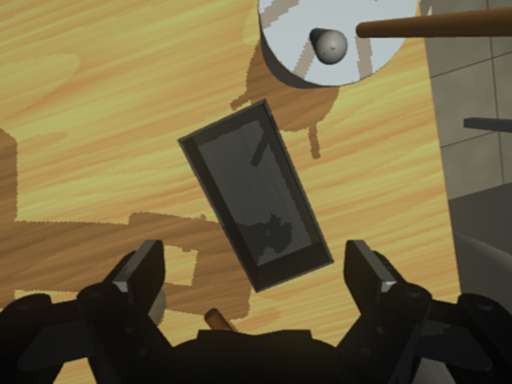

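The top view shows the machine at about (258,180), the crank at (230,175), the clamp lever at (297,180) and the cutter at (272,166). I'll enlarge both views to measure them.

Run:
```python
import cv2
a=cv2.imread("pics/top0.png")[125:235,195:325]
cv2.imwrite("pics/topz.png",cv2.resize(a,None,fx=6,fy=5.4,interpolation=cv2.INTER_CUBIC) if 0 else cv2.resize(a,None,fx=5,fy=5,interpolation=cv2.INTER_CUBIC))
a=cv2.imread("pics/scene0.png")[130:290,185:335]
cv2.imwrite("pics/scenez.png",cv2.resize(a,None,fx=3.7,fy=3.7,interpolation=cv2.INTER_CUBIC))
```

```text
(no output)
```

View pics/topz.png

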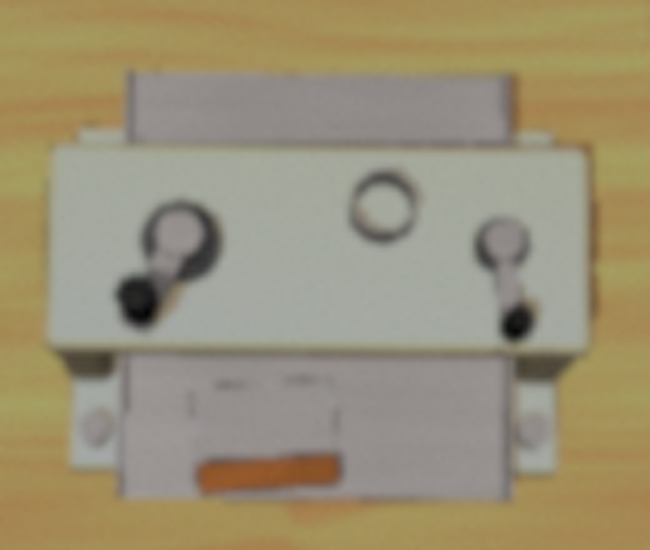

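View pics/scenez.png

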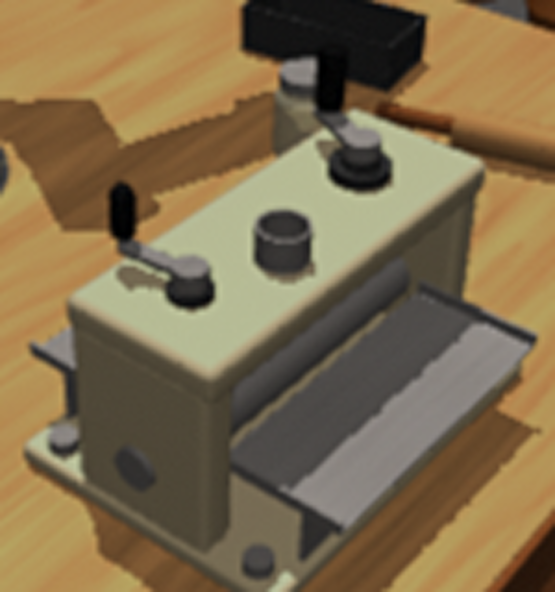

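```bash
cat > h.py <<'E'
import numpy as np, cv2
from rig import *
def cam(n):
    im=get_image(n); f=im["color"].shape[0]/2/np.tan(np.radians(im["fovy"])/2)
    return im,f
def ray(im,u,v):
    f=384/2/np.tan(np.radians(im["fovy"])/2)
    R=np.array(im["R"]);t=np.array(im["t"])
    d=R.T@np.array([(u-im["cx"])/f,(v-im["cy"])/f,1]); return -R.T@t,d
def onz(im,u,v,z):
    c,d=ray(im,u,v); return c+d*(z-c[2])/d[2]
def proj(im,X):
    f=384/2/np.tan(np.radians(im["fovy"])/2)
    p=np.array(im["R"])@X+im["t"]; return np.array([im["cx"]+f*p[0]/p[2],im["cy"]+f*p[1]/p[2]])
E
python3 - <<'E'
from h import *
T=get_image("top");S=get_image("scene")
tz=lambda u,v:((u-2)/5+195,(v-2)/5+125)
sz=lambda u,v:((u-1.35)/3.7+185,(v-1.35)/3.7+130)
np.set_printoptions(precision=4,suppress=True)
for n,(u,v),z in [("bridgeFL",(50,345),.2),("FR",(592,348),.2),("BL",(53,150),.2),("BR",(587,152),.2),("hubcap",(180,233),.236),("hdl_top",(136,300),.28),("clampcap",(503,240),.23),("knob",(517,322),.255),("cutter",(384,206),.23)]:
    print(n,onz(T,*tz(u,v),z))
for n,(u,v),z in [("hubcap",(362,142),.236),("handletop",(331,52),.289),("handle mid",(330,85),.262),("clampknobtop",(122,188),.270),("knobmid",(123,212),.25),("clampcap",(190,267),.23),("cutter",(283,228),.23)]:
    print("S",n,onz(S,*sz(u,v),z))
E
```

```text
bridgeFL [0.4753 0.1367 0.2   ]
FR [ 0.4693 -0.2167  0.2   ]
BL [0.6062 0.1356 0.2   ]
BR [ 0.6008 -0.2179  0.2   ]
hubcap [0.541 0.05  0.236]
hdl_top [0.4893 0.0751 0.28  ]
clampcap [ 0.5354 -0.1574  0.23  ]
knob [ 0.4773 -0.1621  0.255 ]
cutter [ 0.5587 -0.0813  0.23  ]
S hubcap [0.5461 0.0435 0.236 ]
S handletop [0.4956 0.068  0.289 ]
S handle mid [0.4993 0.0639 0.262 ]
S clampknobtop [ 0.4791 -0.1651  0.27  ]
S knobmid [ 0.4797 -0.1656  0.25  ]
S clampcap [ 0.5416 -0.1655  0.23  ]
S cutter [ 0.5636 -0.0854  0.23  ]
```

>>> jog_arm(travel=[[0.01,-0.02,0.017],[0.019,-0.03,0.009],[0.019,-0.03,0.009],[0.019,-0.03,0.009],[0.019,-0.03,0.009],[0.019,-0.03,0.009],[0.019,-0.03,0.009],[0.019,-0.03,0.009],[0.019,-0.03,0.009],[0.019,-0.03,0.009],[0.019,-0.03,0.009],[0.019,-0.03,0.009],[0.019,-0.03,0.009],[0.019,-0.03,0.009],[0.019,-0.03,0.009],[0.019,-0.03,0.009],[0.019,-0.03,0.009],[0.019,-0.03,0.008],[0.019,-0.03,0.008],[0.019,-0.015,0]], dr=[[0,0,0.015],[0,0,0.015],[0,0,0.015],[0,0,0.015],[0,0,0.015],[0,0,0.015],[0,0,0.015],[0,0,0.015],[0,0,0.015],[0,0,0.015],[0,0,0.015],[0,0,0.015],[0,0,0.015],[0,0,0.015],[0,0,0.015],[0,0,0.015],[0,0,0.015],[0,0,0.015],[0,0,0.015],[0,0,0.018]], jaw=0.06)

```text
time_s: 1.92
position: [0.5359, -0.0532, 0.4094]
tool_rot: [[-1.0, 0.002, 0.002], [0.002, 1.0, -0.001], [-0.002, -0.001, -1.0]]
ft_force: [1.3, 0.2, -0.5]
grip_width: 0.0597
```

>>> jog_arm(travel=[[0,0,0],[0,0,0],[0,0,0]], dr=[[0,0,0],[0,0,0],[0,0,0]])

```text
time_s: 2.17
position: [0.5346, -0.0496, 0.4082]
tool_rot: [[-1.0, -0.0, -0.0], [-0.0, 1.0, 0.0], [0.0, 0.0, -1.0]]
ft_force: [-0.3, 0.8, 0.1]
grip_width: 0.06
```

Run:
```python
from h import *
s=observe();print(s["position"],s["tool_rot"],s["ft_force"],s["q"],s["qvel"])
im=get_image("wrist");cv2.imwrite("pics/w1.png",im["color"][:,:,::-1])
np.savez("w1.npz",**im)
T=get_image("top");cv2.imwrite("pics/t1.png",T["color"][:,:,::-1])
```

```text
[ 0.53464613 -0.04959147  0.40824935] [[-9.99999855e-01 -3.11769738e-04 -4.39181216e-04]
 [-3.11899934e-04  9.99999907e-01  2.96412836e-04]
 [ 4.39088763e-04  2.96549773e-04 -9.99999860e-01]] [-0.30459168  0.7803112   0.05516006] [-1.79439276e+01  1.72357052e+01  5.28465669e+01  8.94105537e-03
  1.09946899e+02 -1.07958746e+02] [ 0.78887099 -1.08085083  0.28407892 -0.01510773 -0.05047532 -0.12864671]
```

View pics/w1.png

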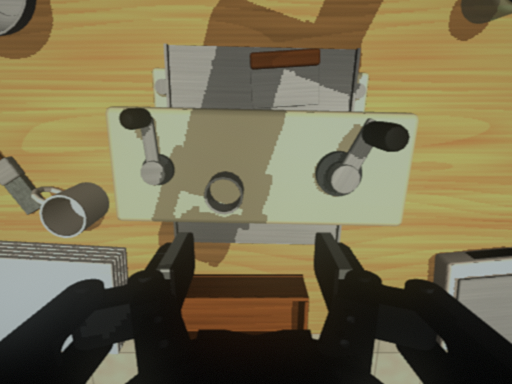

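Run:
```python
import cv2
a=cv2.imread("pics/w1.png")[95:235,100:425]
a=cv2.convertScaleAbs(a,alpha=1.5,beta=20)
cv2.imwrite("pics/w1a.png",cv2.resize(a[:,200:],None,fx=4.5,fy=4,interpolation=cv2.INTER_CUBIC) if 0 else cv2.resize(a[:125,195:],None,fx=4.5,fy=4.5,interpolation=cv2.INTER_CUBIC))
cv2.imwrite("pics/w1b.png",cv2.resize(a[:125,:145],None,fx=4.5,fy=4.5,interpolation=cv2.INTER_CUBIC))
```

```text
(no output)
```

View pics/w1a.png

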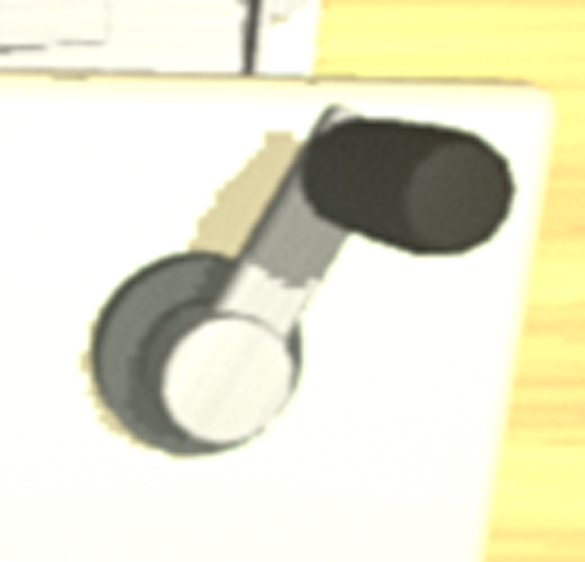

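View pics/w1b.png

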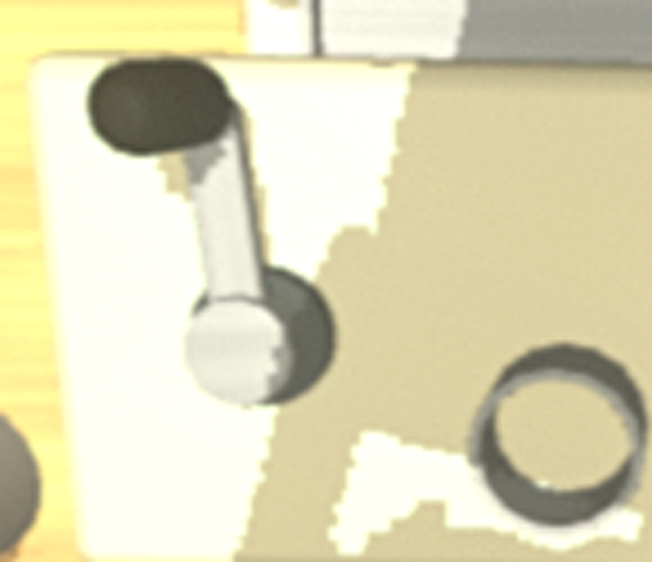

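Run:
```python
from h import *
np.set_printoptions(precision=4,suppress=True)
im=dict(np.load("w1.npz"))
a=lambda u,v:((u-1.75)/4.5+295,(v-1.75)/4.5+95)
b=lambda u,v:((u-1.75)/4.5+100,(v-1.75)/4.5+95)
for n,g,p,z in [("cap",a,(228,379),.236),("disc",a,(197,355),.212),("htop",a,(460,192),.289),("hbot",a,(354,172),.234),
 ("ccap",b,(237,350),.230),("ktop",b,(130,107),.268),("kbot",b,(190,103),.228),("cutter",b,(563,430),.23),("FLt",a,(552,90),.2),("FRt",b,(35,58),.2)]:
    print(n,onz(im,*g(*p),z))
```

```text
cap [0.541  0.0492 0.236 ]
disc [0.5406 0.0483 0.212 ]
htop [0.4914 0.0738 0.289 ]
hbot [0.4926 0.0746 0.234 ]
ccap [ 0.5354 -0.1586  0.23  ]
ktop [ 0.4767 -0.1626  0.268 ]
kbot [ 0.4776 -0.1648  0.228 ]
cutter [ 0.5554 -0.0807  0.23  ]
FLt [0.4755 0.1352 0.2   ]
FRt [ 0.468  -0.2122  0.2   ]
```

Three measurements agree. From the wrist view, the crank axis is (0.541, 0.049), the handle (0.492, 0.074) at r = 55 mm, and the clamp pivot (0.535, −0.158). Both views show all fixtures clear, so I'm moving to the handle.

>>> jog_arm(travel=[[-0.0053,0.0155,-0.01],[-0.0053,0.0155,-0.01],[-0.0053,0.0155,-0.01],[-0.0053,0.0155,-0.01],[-0.0053,0.0155,-0.01],[-0.0053,0.0155,-0.01],[-0.0053,0.0155,-0.01],[-0.0055,0.0151,-0.008],[0,0,0],[0,0,0],[0,0,0]], dr=[[0,0,0],[0,0,0],[0,0,0],[0,0,0],[0,0,0],[0,0,0],[0,0,0],[0,0,0],[0,0,0],[0,0,0],[0,0,0]])

```text
time_s: 3.18
position: [0.4924, 0.0735, 0.3311]
tool_rot: [[-1.0, -0.001, 0.001], [-0.001, 1.0, -0.0], [-0.001, -0.0, -1.0]]
ft_force: [0.1, -0.3, 0.1]
grip_width: 0.06
```

>>> jog_arm(travel=[[0,0,-0.014],[0,0,-0.014],[0,0,-0.014],[0,0,-0.014],[0,0,-0.014],[0,0,-0.014],[0,0,0],[0,0,0]], dr=[[0,0,0],[0,0,0],[0,0,0],[0,0,0],[0,0,0],[0,0,0],[0,0,0],[0,0,0]])

```text
time_s: 3.85
position: [0.4927, 0.073, 0.2467]
tool_rot: [[-1.0, 0.001, -0.0], [0.001, 1.0, -0.0], [0.0, -0.0, -1.0]]
ft_force: [0.0, -0.7, 0.2]
grip_width: 0.0602
```

Run:
```python
from h import *
s=observe();print(s["position"],s["ft_force"],s["wrist_torque"],s["q"])
im=get_image("wrist");cv2.imwrite("pics/w2.png",im["color"][:,:,::-1])
```

```text
[0.49265831 0.07300876 0.24669633] [ 0.01741486 -0.65491237  0.18358466] [ 0.05467847 -0.01519821  0.0281388 ] [-5.21416280e+00  1.59155752e+01  8.06465714e+01 -4.74455663e-03
  8.34445260e+01 -9.51833499e+01]
```

View pics/w2.png

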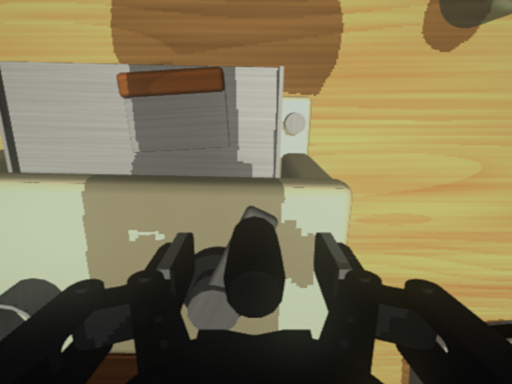

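The handle, around (255,265), is centred between the open fingers. Next I close on it gently.

>>> jog_arm(travel=[[0,0,0],[0,0,0],[0,0,0],[0,0,0],[0,0,0],[0,0,0]], dr=[[0,0,0],[0,0,0],[0,0,0],[0,0,0],[0,0,0],[0,0,0]], jaw=0.02, newtons=20)

```text
time_s: 4.4
position: [0.4926, 0.0735, 0.2468]
tool_rot: [[-1.0, -0.0, 0.001], [-0.0, 1.0, -0.0], [-0.001, -0.0, -1.0]]
ft_force: [-0.8, -0.7, 4.5]
grip_width: 0.0253
```

```bash
cat > arc.py <<'E'
import sys,numpy as np
# arc start_az end_az n [cx cy x y] : rounded rows from current commanded x,y
a0,a1,n=float(sys.argv[1]),float(sys.argv[2]),int(sys.argv[3])
cx,cy,r=map(float,sys.argv[4:7])
c=np.array([cx,cy]); p=np.array([float(sys.argv[7]),float(sys.argv[8])])
rows=[]
for a in np.radians(np.linspace(a0,a1,n+1)[1:]):
    q=c+r*np.array([np.cos(a),np.sin(a)]); d=np.round(q-p,4); p=p+d; rows.append([float(d[0]),float(d[1]),0])
print(rows,p)
E
python3 arc.py 153.1 129.1 6 .541 .049 .055 .4926 .0735; python3 arc.py 129.1 81.1 8 .541 .049 .055 .5063 .0917
```

```text
[[0.0012, 0.0037, 0], [0.0021, 0.0033, 0], [0.0023, 0.003, 0], [0.0025, 0.0029, 0], [0.0027, 0.0028, 0], [0.0029, 0.0025, 0]] [0.5063 0.0917]
[[0.0047, 0.0034, 0], [0.0049, 0.0029, 0], [0.0053, 0.0023, 0], [0.0055, 0.0018, 0], [0.0056, 0.0012, 0], [0.0057, 0.0006, 0], [0.0058, 0.0, 0], [0.0057, -0.0006, 0]] [0.5495 0.1033]
```

>>> jog_arm(travel=[[0.0012,0.0037,0],[0.0021,0.0033,0],[0.0023,0.003,0],[0.0025,0.0029,0],[0.0027,0.0028,0],[0.0029,0.0025,0]], dr=[[0,0,0],[0,0,0],[0,0,0],[0,0,0],[0,0,0],[0,0,0]])

```text
time_s: 4.9
position: [0.5064, 0.0913, 0.2466]
tool_rot: [[-1.0, 0.0, 0.001], [0.0, 1.0, -0.002], [-0.001, -0.002, -1.0]]
ft_force: [-0.5, -5.0, 4.9]
grip_width: 0.0253
```

```bash
cat > ob.py <<'E'
from h import *
import sys
C=np.array([.541,.049]) if len(sys.argv)<3 else np.array([float(sys.argv[1]),float(sys.argv[2])])
s=observe();p=s["position"][:2];d=p-C;a=np.arctan2(d[1],d[0]);u=d/np.hypot(*d);t=np.array([-u[1],u[0]])
F=s["ft_force"]
print("t",s["time_s"],"pos",np.round(s["position"],4),"az",round(np.degrees(a),2),"r",round(np.hypot(*d),4),"Frad",round(F[:2]@u,2),"Ftan(ccw+)",round(F[:2]@t,2),"Fz",round(F[2],2))
E
python3 ob.py
```

```text
t 4.9 pos [0.5064 0.0913 0.2466] az 129.25 r 0.0546 Frad -3.5 Ftan(ccw+) 3.55 Fz 4.86
```

>>> jog_arm(travel=[[0.0047,0.0034,0],[0.0049,0.0029,0],[0.0053,0.0023,0],[0.0055,0.0018,0],[0.0056,0.0012,0],[0.0057,0.0006,0],[0.0058,0.0,0],[0.0057,-0.0006,0]], dr=[[0,0,0],[0,0,0],[0,0,0],[0,0,0],[0,0,0],[0,0,0],[0,0,0],[0,0,0]])

```text
time_s: 5.57
position: [0.549, 0.1035, 0.2466]
tool_rot: [[-1.0, -0.0, -0.001], [-0.0, 1.0, -0.001], [0.001, -0.001, -1.0]]
ft_force: [-5.0, -1.9, 5.8]
grip_width: 0.0254
```

```bash
python3 ob.py; for a in 81.1 69.1 57.1 45.1 ; do :; done; python3 arc.py 81.1 -117 33 .541 .049 .055 .5495 .1033
```

```text
t 5.5667 pos [0.549  0.1035 0.2466] az 81.62 r 0.0551 Frad -2.62 Ftan(ccw+) 4.65 Fz 5.81
[[0.0056, -0.0012, 0], [0.0055, -0.0017, 0], [0.0053, -0.0024, 0], [0.005, -0.0028, 0], [0.0046, -0.0034, 0], [0.0043, -0.0039, 0], [0.0039, -0.0042, 0], [0.0034, -0.0047, 0], [0.0029, -0.005, 0], [0.0023, -0.0052, 0], [0.0018, -0.0055, 0], [0.0012, -0.0056, 0], [0.0006, -0.0058, 0], [0.0, -0.0057, 0], [-0.0006, -0.0058, 0], [-0.0012, -0.0056, 0], [-0.0017, -0.0055, 0], [-0.0024, -0.0052, 0], [-0.0029, -0.005, 0], [-0.0033, -0.0047, 0], [-0.0039, -0.0043, 0], [-0.0043, -0.0038, 0], [-0.0046, -0.0034, 0], [-0.005, -0.0029, 0], [-0.0053, -0.0023, 0], [-0.0054, -0.0018, 0], [-0.0057, -0.0012, 0], [-0.0057, -0.0006, 0], [-0.0058, -0.0, 0], [-0.0057, 0.0006, 0], [-0.0056, 0.0012, 0], [-0.0055, 0.0018, 0], [-0.0053, 0.0023, 0]] [5.16000000e-01 7.37257477e-18]
```

>>> jog_arm(travel=[[0.0056,-0.0012,0],[0,0,0]], dr=[[0,0,0],[0,0,0]])

```text
time_s: 5.73
position: [0.5553, 0.1023, 0.2466]
tool_rot: [[-1.0, -0.0, -0.0], [-0.0, 1.0, -0.0], [0.0, -0.0, -1.0]]
ft_force: [-2.8, -0.9, 6.8]
grip_width: 0.0252
```

>>> jog_arm(travel=[[0.0055,-0.0017,0],[0,0,0]], dr=[[0,0,0],[0,0,0]])

```text
time_s: 5.9
position: [0.5606, 0.1007, 0.2466]
tool_rot: [[-1.0, -0.0, -0.0], [-0.0, 1.0, 0.0], [0.0, 0.0, -1.0]]
ft_force: [-2.8, -0.5, 6.9]
grip_width: 0.0249
```

>>> jog_arm(travel=[[0.0053,-0.0024,0],[0,0,0]], dr=[[0,0,0],[0,0,0]])

```text
time_s: 6.07
position: [0.5659, 0.0984, 0.2467]
tool_rot: [[-1.0, -0.0, -0.0], [-0.0, 1.0, 0.001], [0.0, 0.001, -1.0]]
ft_force: [-3.8, 0.6, 6.4]
grip_width: 0.0254
```

>>> jog_arm(travel=[[0.005,-0.0028,0],[0,0,0]], dr=[[0,0,0],[0,0,0]])

```text
time_s: 6.23
position: [0.5709, 0.0957, 0.2467]
tool_rot: [[-1.0, -0.001, -0.0], [-0.001, 1.0, 0.001], [0.0, 0.001, -1.0]]
ft_force: [-2.9, 1.6, 7.3]
grip_width: 0.0249
```

>>> jog_arm(travel=[[0.0046,-0.0034,0],[0,0,0]], dr=[[0,0,0],[0,0,0]])

```text
time_s: 6.4
position: [0.5756, 0.0924, 0.2467]
tool_rot: [[-1.0, -0.001, 0.0], [-0.001, 1.0, 0.001], [-0.0, 0.001, -1.0]]
ft_force: [-2.2, 2.4, 6.8]
grip_width: 0.0251
```

>>> jog_arm(travel=[[0.0043,-0.0039,0],[0,0,0]], dr=[[0,0,0],[0,0,0]])

```text
time_s: 6.57
position: [0.58, 0.0887, 0.2468]
tool_rot: [[-1.0, -0.001, 0.001], [-0.001, 1.0, 0.001], [-0.001, 0.001, -1.0]]
ft_force: [-1.4, 2.7, 6.3]
grip_width: 0.0251
```

>>> jog_arm(travel=[[0.0039,-0.0042,0],[0,0,0]], dr=[[0,0,0],[0,0,0]])

```text
time_s: 6.73
position: [0.5839, 0.0845, 0.2468]
tool_rot: [[-1.0, -0.001, 0.001], [-0.001, 1.0, 0.002], [-0.001, 0.002, -1.0]]
ft_force: [-0.4, 2.5, 5.7]
grip_width: 0.0252
```

>>> jog_arm(travel=[[0.0034,-0.0047,0],[0,0,0]], dr=[[0,0,0],[0,0,0]])

```text
time_s: 6.9
position: [0.5874, 0.0798, 0.2468]
tool_rot: [[-1.0, -0.001, 0.001], [-0.001, 1.0, 0.002], [-0.001, 0.002, -1.0]]
ft_force: [0.2, 3.9, 6.1]
grip_width: 0.025
```

>>> jog_arm(travel=[[0.0029,-0.005,0],[0,0,0]], dr=[[0,0,0],[0,0,0]])

```text
time_s: 7.07
position: [0.5904, 0.0749, 0.2469]
tool_rot: [[-1.0, -0.001, 0.002], [-0.001, 1.0, 0.002], [-0.002, 0.002, -1.0]]
ft_force: [0.3, 3.4, 6.3]
grip_width: 0.0253
```

>>> jog_arm(travel=[[0.0023,-0.0052,0],[0,0,0]], dr=[[0,0,0],[0,0,0]])

```text
time_s: 7.23
position: [0.5929, 0.0697, 0.2469]
tool_rot: [[-1.0, -0.001, 0.002], [-0.001, 1.0, 0.002], [-0.002, 0.002, -1.0]]
ft_force: [0.9, 4.5, 5.7]
grip_width: 0.0253
```

>>> jog_arm(travel=[[0.0018,-0.0055,0],[0,0,0]], dr=[[0,0,0],[0,0,0]])

```text
time_s: 7.4
position: [0.5948, 0.0641, 0.247]
tool_rot: [[-1.0, -0.001, 0.003], [-0.001, 1.0, 0.002], [-0.003, 0.002, -1.0]]
ft_force: [2.8, 3.9, 7.1]
grip_width: 0.0248
```

>>> jog_arm(travel=[[0.0012,-0.0056,0],[0,0,0]], dr=[[0,0,0],[0,0,0]])

```text
time_s: 7.57
position: [0.5961, 0.0584, 0.247]
tool_rot: [[-1.0, -0.001, 0.003], [-0.001, 1.0, 0.002], [-0.003, 0.002, -1.0]]
ft_force: [3.8, 3.3, 4.9]
grip_width: 0.0256
```

>>> jog_arm(travel=[[0.0008,-0.0058,0],[0,0,0]], dr=[[0,0,0],[0,0,0]])

```text
time_s: 7.73
position: [0.5969, 0.0526, 0.247]
tool_rot: [[-1.0, -0.001, 0.003], [-0.001, 1.0, 0.002], [-0.003, 0.002, -1.0]]
ft_force: [3.4, 2.9, 5.7]
grip_width: 0.025
```

>>> jog_arm(travel=[[0.0,-0.0057,0],[0,0,0]], dr=[[0,0,0],[0,0,0]])

```text
time_s: 7.9
position: [0.5969, 0.0468, 0.2471]
tool_rot: [[-1.0, -0.001, 0.003], [-0.001, 1.0, 0.001], [-0.003, 0.001, -1.0]]
ft_force: [3.9, 2.2, 5.9]
grip_width: 0.0248
```

>>> jog_arm(travel=[[-0.0006,-0.0058,0],[0,0,0]], dr=[[0,0,0],[0,0,0]])

```text
time_s: 8.07
position: [0.5965, 0.0418, 0.2472]
tool_rot: [[-1.0, -0.001, 0.004], [-0.001, 1.0, 0.003], [-0.004, 0.003, -1.0]]
ft_force: [5.1, 7.6, 5.3]
grip_width: 0.0251
```

The tangential force jumped from about 3 to 8 N. I'll confirm with a small 2 mm step.

>>> jog_arm(travel=[[-0.0003,-0.002,0],[0,0,0]], dr=[[0,0,0],[0,0,0]])

```text
time_s: 8.23
position: [0.5963, 0.0406, 0.2472]
tool_rot: [[-1.0, -0.002, 0.004], [-0.002, 1.0, 0.004], [-0.004, 0.004, -1.0]]
ft_force: [5.2, 9.3, 6.2]
grip_width: 0.0252
```

```bash
python3 ob.py
```

```text
t 8.2333 pos [0.5963 0.0406 0.2472] az -8.67 r 0.0559 Frad 3.75 Ftan(ccw+) 9.97 Fz 6.18
```

The force rises with the spring's stiffness, so the hub is on its stop at about 10 N, 0.43 turn from the start. The handle's rest azimuth at the stop is about −2.4°. While dragged counter-clockwise it should end at a measured azimuth of about 0° + 720°.

```bash
python3 arc.py -11.2 0.8 1 .5415 .049 .055 .5952 .0384;python3 arc.py 0.8 240.8 20 .5415 .049 .055 .5965 .0498; python3 arc.py 240.8 480.8 20 .5415 .049 .055 .5147 .0010
```

```text
[[0.0013, 0.0114, 0]] [0.5965 0.0498]
[[-0.0014, 0.0114, 0], [-0.0037, 0.0109, 0], [-0.0059, 0.0098, 0], [-0.0078, 0.0085, 0], [-0.0094, 0.0066, 0], [-0.0105, 0.0045, 0], [-0.0113, 0.0023, 0], [-0.0115, -0.0002, 0], [-0.0112, -0.0025, 0], [-0.0105, -0.0049, 0], [-0.0092, -0.0068, 0], [-0.0075, -0.0087, 0], [-0.0057, -0.01, 0], [-0.0034, -0.011, 0], [-0.001, -0.0115, 0], [0.0014, -0.0114, 0], [0.0037, -0.0109, 0], [0.0059, -0.0098, 0], [0.0078, -0.0085, 0], [0.0094, -0.0066, 0]] [0.5147 0.001 ]
[[0.0105, -0.0045, 0], [0.0113, -0.0023, 0], [0.0115, 0.0002, 0], [0.0112, 0.0025, 0], [0.0105, 0.0049, 0], [0.0092, 0.0068, 0], [0.0075, 0.0087, 0], [0.0057, 0.01, 0], [0.0034, 0.011, 0], [0.001, 0.0115, 0], [-0.0014, 0.0114, 0], [-0.0037, 0.0109, 0], [-0.0059, 0.0098, 0], [-0.0078, 0.0085, 0], [-0.0094, 0.0066, 0], [-0.0105, 0.0045, 0], [-0.0113, 0.0023, 0], [-0.0115, -0.0002, 0], [-0.0112, -0.0025, 0], [-0.0105, -0.0049, 0]] [0.5133 0.0962]
```

>>> jog_arm(travel=[[0,0,0],[0,0,0],[0.0013,0.0114,0],[-0.0014,0.0114,0],[-0.0037,0.0109,0],[-0.0059,0.0098,0],[-0.0078,0.0085,0],[-0.0094,0.0066,0],[-0.0105,0.0045,0],[-0.0113,0.0023,0],[-0.0115,-0.0002,0]], dr=[[0,0,0],[0,0,0],[0,0,0],[0,0,0],[0,0,0],[0,0,0],[0,0,0],[0,0,0],[0,0,0],[0,0,0],[0,0,0]])

```text
time_s: 9.15
position: [0.5352, 0.1037, 0.2467]
tool_rot: [[-1.0, -0.0, 0.003], [-0.0, 1.0, -0.002], [-0.003, -0.002, -1.0]]
ft_force: [5.2, -5.9, 2.8]
grip_width: 0.0252
```

```bash
python3 ob.py
```

```text
t 9.15 pos [0.5352 0.1037 0.2467] az 96.04 r 0.055 Frad -6.42 Ftan(ccw+) -4.53 Fz 2.81
```

>>> jog_arm(travel=[[-0.0112,-0.0027,0],[-0.0105,-0.0051,0],[-0.0092,-0.0068,0],[-0.0075,-0.0087,0],[-0.0057,-0.01,0],[-0.0034,-0.011,0],[-0.001,-0.0115,0],[0.0014,-0.0114,0],[0.0037,-0.0109,0],[0.0059,-0.0098,0],[0.0078,-0.0085,0],[0.0094,-0.0066,0]], dr=[[0,0,0],[0,0,0],[0,0,0],[0,0,0],[0,0,0],[0,0,0],[0,0,0],[0,0,0],[0,0,0],[0,0,0],[0,0,0],[0,0,0]])

```text
time_s: 10.15
position: [0.5143, 0.0002, 0.2466]
tool_rot: [[-1.0, 0.0, -0.001], [0.0, 1.0, 0.001], [0.001, 0.001, -1.0]]
ft_force: [-1.5, 5.6, 6.9]
grip_width: 0.0253
```

```bash
python3 ob.py
python3 - <<'E'
from h import *
im=get_image("top");cv2.imwrite("pics/t2.png",cv2.resize(im["color"][100:240,180:330,::-1],None,fx=4,fy=4))
E
```

```text
t 10.15 pos [5.143e-01 2.000e-04 2.466e-01] az -118.72 r 0.0556 Frad -4.16 Ftan(ccw+) -4.02 Fz 6.95
```

View pics/t2.png

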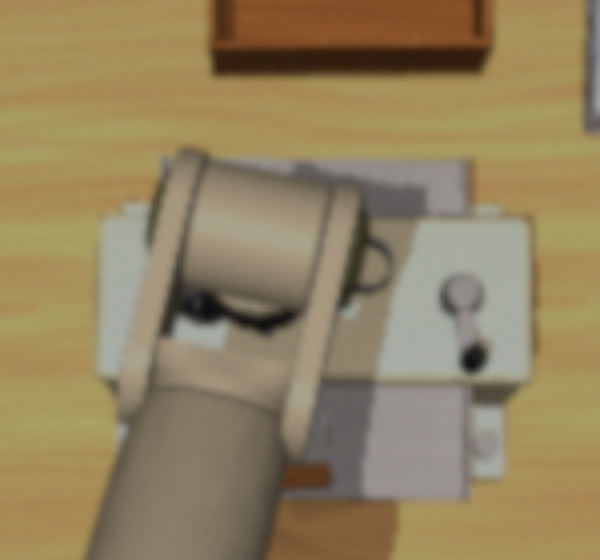

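The arm covers the crank in this view, but the steady 4 N tangential drag shows it is turning. The cutter at (372,265) and the clamp are undisturbed.

>>> jog_arm(travel=[[0.0105,-0.004,0],[0.0113,-0.002,0],[0.0115,0.0002,0],[0.0112,0.0025,0],[0.0105,0.0049,0],[0.0092,0.0068,0],[0.0075,0.0087,0],[0.0057,0.01,0],[0.0034,0.011,0],[0.001,0.0115,0],[-0.0014,0.0114,0],[-0.0037,0.0109,0],[-0.0059,0.0098,0],[-0.0078,0.0085,0],[-0.0094,0.0064,0],[-0.0105,0.0043,0],[-0.0113,0.0021,0],[-0.0115,-0.0002,0],[-0.0112,-0.0027,0],[-0.0105,-0.0049,0]], dr=[[0,0,0],[0,0,0],[0,0,0],[0,0,0],[0,0,0],[0,0,0],[0,0,0],[0,0,0],[0,0,0],[0,0,0],[0,0,0],[0,0,0],[0,0,0],[0,0,0],[0,0,0],[0,0,0],[0,0,0],[0,0,0],[0,0,0],[0,0,0]])

```text
time_s: 11.87
position: [0.5135, 0.0959, 0.2468]
tool_rot: [[-1.0, -0.001, 0.002], [-0.001, 1.0, 0.0], [-0.002, 0.0, -1.0]]
ft_force: [4.7, 1.0, 4.9]
grip_width: 0.0254
```

```bash
python3 ob.py;  python3 arc.py 480.8 708.8 19 .5415 .0488 .055 .5133 .0960
```

```text
t 11.8667 pos [0.5135 0.0959 0.2468] az 120.39 r 0.0544 Frad -1.51 Ftan(ccw+) -4.59 Fz 4.88
[[-0.0092, -0.0068, 0], [-0.0075, -0.0087, 0], [-0.0057, -0.01, 0], [-0.0034, -0.011, 0], [-0.001, -0.0115, 0], [0.0014, -0.0114, 0], [0.0037, -0.0109, 0], [0.0059, -0.0098, 0], [0.0078, -0.0085, 0], [0.0094, -0.0066, 0], [0.0105, -0.0045, 0], [0.0113, -0.0023, 0], [0.0115, 0.0002, 0], [0.0112, 0.0025, 0], [0.0105, 0.0049, 0], [0.0092, 0.0068, 0], [0.0075, 0.0087, 0], [0.0057, 0.01, 0], [0.0034, 0.011, 0]] [0.5955 0.0381]
```

>>> jog_arm(travel=[[-0.0092,-0.0068,0],[-0.0075,-0.0087,0],[-0.0057,-0.01,0],[-0.0034,-0.011,0],[-0.001,-0.0115,0],[0.0014,-0.0114,0],[0.0037,-0.0109,0],[0.0059,-0.0098,0],[0.0078,-0.0085,0],[0.0094,-0.0066,0],[0.0105,-0.0045,0],[0.0113,-0.0023,0],[0.0115,0.0002,0],[0.0112,0.0025,0],[0.0105,0.0049,0],[0.0092,0.0068,0],[0.0075,0.0087,0],[0.0057,0.01,0],[0.0034,0.011,0],[0.0005,0.006,0]], dr=[[0,0,0],[0,0,0],[0,0,0],[0,0,0],[0,0,0],[0,0,0],[0,0,0],[0,0,0],[0,0,0],[0,0,0],[0,0,0],[0,0,0],[0,0,0],[0,0,0],[0,0,0],[0,0,0],[0,0,0],[0,0,0],[0,0,0],[0,0,0]])

```text
time_s: 13.53
position: [0.5969, 0.0424, 0.2466]
tool_rot: [[-1.0, 0.001, 0.001], [0.001, 1.0, -0.003], [-0.001, -0.003, -1.0]]
ft_force: [1.9, -4.8, 7.8]
grip_width: 0.0252
```

>>> jog_arm(travel=[[0.0,0.0051,0],[0,0,0]], dr=[[0,0,0],[0,0,0]])

```text
time_s: 13.7
position: [0.597, 0.0476, 0.2469]
tool_rot: [[-1.0, 0.0, 0.003], [0.0, 1.0, -0.003], [-0.003, -0.003, -1.0]]
ft_force: [5.1, -2.4, 6.9]
grip_width: 0.0252
```

```bash
python3 ob.py
```

```text
t 13.7 pos [0.597  0.0476 0.2469] az -1.42 r 0.056 Frad 5.19 Ftan(ccw+) -2.29 Fz 6.87
```

>>> jog_arm(travel=[[0.0,0.0013,0],[0,0,0],[0,0,0]], dr=[[0,0,0],[0,0,0],[0,0,0]])

```text
time_s: 13.95
position: [0.597, 0.0481, 0.2469]
tool_rot: [[-1.0, 0.001, 0.003], [0.001, 1.0, -0.003], [-0.003, -0.003, -1.0]]
ft_force: [4.9, -3.2, 6.7]
grip_width: 0.025
```

>>> jog_arm(travel=[[0,0,0],[0,0,0],[0,0,0],[0,0,0],[0,0,0]], dr=[[0,0,0],[0,0,0],[0,0,0],[0,0,0],[0,0,0]], jaw=0.06)

```text
time_s: 14.37
position: [0.5956, 0.0502, 0.2459]
tool_rot: [[-1.0, -0.0, -0.001], [-0.0, 1.0, -0.0], [0.001, -0.0, -1.0]]
ft_force: [-0.6, -0.1, 0.2]
grip_width: 0.0605
```

>>> jog_arm(travel=[[0,0,0.01],[0,0,0.02],[0,0,0.03],[0,0,0.03],[0,0,0.03],[0,0,0.03],[0,0,0]], dr=[[0,0,0],[0,0,0],[0,0,0],[0,0,0],[0,0,0],[0,0,0],[0,0,0]])

```text
time_s: 14.95
position: [0.596, 0.0504, 0.4033]
tool_rot: [[-1.0, -0.0, 0.011], [-0.0, 1.0, -0.001], [-0.011, -0.001, -1.0]]
ft_force: [0.6, 0.7, 0.0]
grip_width: 0.0601
```

```bash
python3 ob.py
python3 - <<'E'
from h import *
im=get_image("wrist");cv2.imwrite("pics/w3.png",im["color"][:,:,::-1]); np.savez("w3.npz",**im)
print(observe()["q"])
E
```

```text
t 14.95 pos [0.596  0.0504 0.4033] az 1.48 r 0.0551 Frad 0.57 Ftan(ccw+) 0.65 Fz 0.04
[-6.49213442e+00  2.43038004e+01  4.33736951e+01 -3.65153345e-03
  1.11924833e+02 -9.65176529e+01]
```

View pics/w3.png

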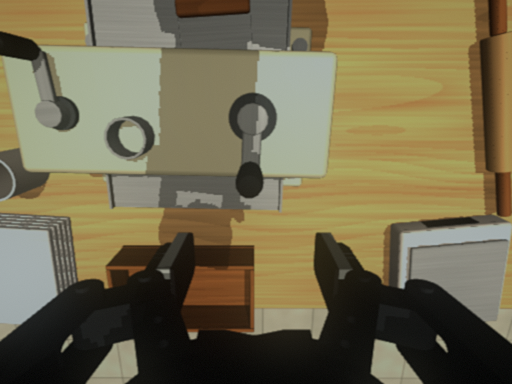

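Run:
```python
from h import *
im=dict(np.load("w3.npz"))
h=onz(im,250,187,.285);c=onz(im,255,118.5,.236);a=onz(im,250,165,.231)
print(h,c,a,np.degrees(np.arctan2(h[1]-c[1],h[0]-c[0])),np.degrees(np.arctan2(a[1]-c[1],a[0]-c[0])))
```

```text
[0.59806916 0.04772045 0.285     ] [0.54126032 0.05222021 0.236     ] [0.58938407 0.04703875 0.231     ] -4.528876868355158 -6.145331888021222
```

Released crank azimuth reads about −4.5°, against an ideal of −2.4° for two turns and a tolerance of 28°. Next is the clamp. I'll turn the hand −180° on the way so the wrist has range to follow the lever.

>>> jog_arm(travel=[[-0.0046,-0.0082,-0.0028],[-0.0046,-0.0082,-0.0028],[-0.0046,-0.0082,-0.0028],[-0.0046,-0.0082,-0.0028],[-0.0046,-0.0082,-0.0028],[-0.0046,-0.0082,-0.0028],[-0.0046,-0.0082,-0.0028],[-0.0046,-0.0082,-0.0028],[-0.0046,-0.0082,-0.0028],[-0.0046,-0.0082,-0.0028],[-0.0046,-0.0082,-0.0028],[-0.0046,-0.0082,-0.0028],[-0.0046,-0.0082,-0.0028]], dr=[[0,0,-0.1208],[0,0,-0.1208],[0,0,-0.1208],[0,0,-0.1208],[0,0,-0.1208],[0,0,-0.1208],[0,0,-0.1208],[0,0,-0.1208],[0,0,-0.1208],[0,0,-0.1208],[0,0,-0.1208],[0,0,-0.1208],[0,0,-0.1208]], jaw=0.045)

```text
time_s: 16.08
position: [0.5353, -0.0565, 0.3591]
tool_rot: [[0.005, 1.0, -0.002], [1.0, -0.005, 0.001], [0.001, -0.002, -1.0]]
ft_force: [-0.4, -0.7, -0.4]
grip_width: 0.045
```

>>> jog_arm(travel=[[-0.0046,-0.0082,-0.0028],[-0.0046,-0.0082,-0.0028],[-0.0046,-0.0082,-0.0028],[-0.0046,-0.0082,-0.0028],[-0.0046,-0.0082,-0.0028],[-0.0046,-0.0082,-0.0028],[-0.0046,-0.0082,-0.0028],[-0.0046,-0.0082,-0.0028],[-0.0046,-0.0082,-0.0028],[-0.0046,-0.0082,-0.0028],[-0.0046,-0.0082,-0.0028],[-0.0046,-0.0082,-0.0028],[-0.0046,-0.0082,-0.0028],[0,0,0],[0,0,0]], dr=[[0,0,-0.1208],[0,0,-0.1208],[0,0,-0.1208],[0,0,-0.1208],[0,0,-0.1208],[0,0,-0.1208],[0,0,-0.1208],[0,0,-0.1208],[0,0,-0.1208],[0,0,-0.1208],[0,0,-0.1208],[0,0,-0.1208],[0,0,-0.1208],[0,0,0],[0,0,0]])

```text
time_s: 17.33
position: [0.4759, -0.1627, 0.3231]
tool_rot: [[1.0, 0.004, -0.001], [0.004, -1.0, 0.001], [-0.001, -0.001, -1.0]]
ft_force: [0.1, 0.2, 0.9]
grip_width: 0.0451
```

Run:
```python
from h import *
s=observe();print(s["position"],s["tool_rot"],s["q"])
im=get_image("wrist");cv2.imwrite("pics/w4.png",im["color"][:,:,::-1]); np.savez("w4.npz",**im)
```

```text
[ 0.47589748 -0.16274492  0.3230758 ] [[ 9.99992263e-01  3.79708480e-03 -1.02749830e-03]
 [ 3.79795581e-03 -9.99992429e-01  8.47080364e-04]
 [-1.02427408e-03 -8.50976203e-04 -9.99999113e-01]] [-3.23945974e+01  1.40752754e+01  7.06795102e+01  9.48189020e-03
  9.53209261e+01  5.73886931e+01]
```

View pics/w4.png

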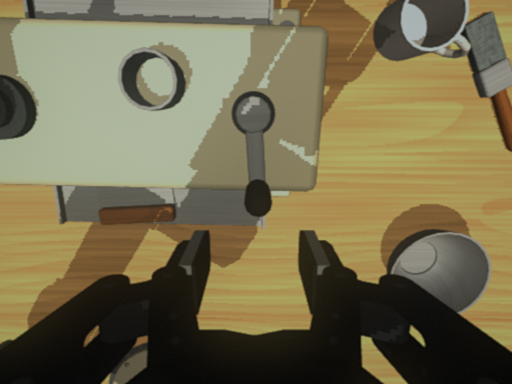

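Run:
```python
from h import *
im=dict(np.load("w4.npz"))
for n,u,v,z in [("cap",254,113,.23),("kt",258.5,203,.268),("kb",257.5,191,.228)]: print(n,onz(im,u,v,z))
```

```text
cap [ 0.53828627 -0.16151809  0.23      ]
kt [ 0.47952775 -0.1649073   0.268     ]
kb [ 0.47652562 -0.16463371  0.228     ]
```

>>> jog_arm(travel=[[0.002,-0.0015,-0.01],[0,0,-0.02],[0,0,-0.02],[0,0,-0.02],[0,0,-0.018],[0,0,0],[0,0,0]], dr=[[0,0,0],[0,0,0],[0,0,0],[0,0,0],[0,0,0],[0,0,0],[0,0,0]])

```text
time_s: 17.97
position: [0.4782, -0.1639, 0.235]
tool_rot: [[1.0, 0.003, -0.001], [0.003, -1.0, 0.001], [-0.001, -0.001, -1.0]]
ft_force: [-0.2, -1.0, 0.5]
grip_width: 0.0447
```

>>> jog_arm(travel=[[0,0,0],[0,0,0],[0,0,0],[0,0,0],[0,0,0]], dr=[[0,0,0],[0,0,0],[0,0,0],[0,0,0],[0,0,0]], jaw=0.025)

```text
time_s: 18.38
position: [0.4783, -0.1644, 0.2359]
tool_rot: [[1.0, 0.001, 0.001], [0.001, -1.0, -0.0], [0.001, 0.0, -1.0]]
ft_force: [0.1, -0.6, 0.2]
grip_width: 0.0251
```

```bash
python3 ob.py .537 -.160;  python3 arc.py 184.3 256.3 12 .537 -.160 .0592 .478 -.1645
```

```text
t 18.3833 pos [ 0.4783 -0.1644  0.2359] az -175.71 r 0.0589 Frad -0.03 Ftan(ccw+) 0.57 Fz 0.21
[[0.0008, -0.0061, 0], [0.0014, -0.006, 0], [0.002, -0.0059, 0], [0.0027, -0.0056, 0], [0.0032, -0.0053, 0], [0.0038, -0.0049, 0], [0.0042, -0.0045, 0], [0.0047, -0.004, 0], [0.0051, -0.0036, 0], [0.0054, -0.0029, 0], [0.0057, -0.0024, 0], [0.006, -0.0018, 0]] [ 0.523  -0.2175]
```

>>> jog_arm(travel=[[0.0008,-0.0061,0],[0.0014,-0.006,0],[0.002,-0.0059,0],[0.0027,-0.0056,0],[0.0032,-0.0053,0],[0.0038,-0.0049,0]], dr=[[0,0,0.1047],[0,0,0.1047],[0,0,0.1047],[0,0,0.1047],[0,0,0.1047],[0,0,0.1047]])

```text
time_s: 18.88
position: [0.4917, -0.1982, 0.2356]
tool_rot: [[0.805, 0.593, -0.001], [0.593, -0.805, 0.001], [-0.001, -0.001, -1.0]]
ft_force: [-2.4, 1.7, 0.7]
grip_width: 0.0249
```

```bash
python3 ob.py .537 -.160
```

```text
t 18.8833 pos [ 0.4917 -0.1982  0.2356] az -139.86 r 0.0593 Frad 0.74 Ftan(ccw+) -2.83 Fz 0.72
```

The lever is following with about 2.8 N of drag, as described. Continuing.

>>> jog_arm(travel=[[0.0042,-0.0045,0],[0.0047,-0.004,0],[0.0051,-0.0036,0],[0.0054,-0.0029,0],[0.0057,-0.0024,0],[0,0,0]], dr=[[0,0,0.1047],[0,0,0.1047],[0,0,0.1047],[0,0,0.1047],[0,0,0.1047],[0,0,0]])

```text
time_s: 19.38
position: [0.5176, -0.216, 0.2354]
tool_rot: [[0.403, 0.915, -0.0], [0.915, -0.403, -0.0], [-0.0, -0.0, -1.0]]
ft_force: [-0.2, 0.3, 0.3]
grip_width: 0.0251
```

>>> jog_arm(travel=[[0.006,-0.0018,0],[0,0,0]], dr=[[0,0,0.1047],[0,0,0]])

```text
time_s: 19.55
position: [0.5234, -0.2174, 0.2354]
tool_rot: [[0.308, 0.951, 0.0], [0.951, -0.308, 0.0], [0.0, 0.0, -1.0]]
ft_force: [-0.1, -0.2, 0.3]
grip_width: 0.025
```

```bash
python3 ob.py .537 -.160;python3 arc.py 256.3 264.3 4 .537 -.160 .0592 .523 -.2175
```

```text
t 19.55 pos [ 0.5234 -0.2174  0.2354] az -103.28 r 0.059 Frad 0.19 Ftan(ccw+) -0.06 Fz 0.32
[[0.002, -0.0005, 0], [0.002, -0.0004, 0], [0.0021, -0.0003, 0], [0.002, -0.0002, 0]] [ 0.5311 -0.2189]
```

>>> jog_arm(travel=[[0.002,-0.0005,0],[0.002,-0.0004,0]], dr=[[0,0,0.035],[0,0,0.035]])

```text
time_s: 19.72
position: [0.5267, -0.218, 0.2355]
tool_rot: [[0.245, 0.97, -0.001], [0.97, -0.245, 0.0], [0.0, -0.001, -1.0]]
ft_force: [-1.2, -0.3, -1.2]
grip_width: 0.0249
```

>>> jog_arm(travel=[[0.0021,-0.0003,0],[0,0,0]], dr=[[0,0,0.035],[0,0,0]])

```text
time_s: 19.88
position: [0.5291, -0.2185, 0.2355]
tool_rot: [[0.21, 0.978, -0.0], [0.978, -0.21, -0.0], [-0.0, -0.0, -1.0]]
ft_force: [-0.6, -0.7, 0.3]
grip_width: 0.0249
```

>>> jog_arm(travel=[[0.002,-0.0002,0],[0,0,0]], dr=[[0,0,0.035],[0,0,0]])

```text
time_s: 20.05
position: [0.5297, -0.2182, 0.2354]
tool_rot: [[0.176, 0.984, -0.004], [0.984, -0.176, 0.001], [0.0, -0.004, -1.0]]
ft_force: [-7.6, 1.3, 1.7]
grip_width: 0.0253
```

```bash
python3 ob.py .537 -.160;python3 - <<'E'
from h import *
im=get_image("wrist");cv2.imwrite("pics/w5.png",im["color"][:,:,::-1]); np.savez("w5.npz",**im)
E
```

```text
t 20.05 pos [ 0.5297 -0.2182  0.2354] az -97.11 r 0.0587 Frad -0.4 Ftan(ccw+) -7.66 Fz 1.74
```

View pics/w5.png

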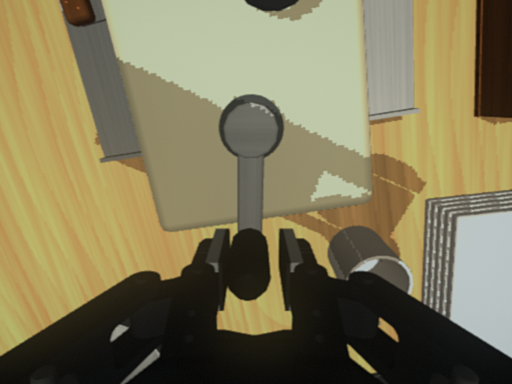

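The lever is at its stop: force rose to 7.7 N with no more travel, and the knob sits between the pads at (248,265). Now I release and retract.

>>> jog_arm(travel=[[-0.001,0,0],[0,0,0],[0,0,0],[0,0,0],[0,0,0]], dr=[[0,0,0],[0,0,0],[0,0,0],[0,0,0],[0,0,0]], jaw=0.055)

```text
time_s: 20.52
position: [0.5304, -0.2187, 0.2356]
tool_rot: [[0.173, 0.985, 0.0], [0.985, -0.173, -0.0], [-0.0, 0.0, -1.0]]
ft_force: [0.8, -0.3, 0.0]
grip_width: 0.0548
```

>>> jog_arm(travel=[[0,0,0.01],[0,0,0.02],[0,0,0.03],[0,0,0.03],[0,0,0.03],[0,0,0.03],[-0.03,0,0.01],[-0.04,0,0],[-0.04,0,0],[-0.04,0,0],[-0.03,0,0],[-0.02,0,0],[0,0,0],[0,0,0],[0,0,0]], dr=[[0,0,0],[0,0,0],[0,0,0],[0,0,0],[0,0,0],[0,0,0],[0,0,0],[0,0,0],[0,0,0],[0,0,0],[0,0,0],[0,0,0],[0,0,0],[0,0,0],[0,0,0]])

```text
time_s: 21.77
position: [0.3308, -0.2189, 0.3955]
tool_rot: [[0.173, 0.985, 0.0], [0.985, -0.173, -0.0], [-0.0, 0.0, -1.0]]
ft_force: [0.8, 0.6, 0.1]
grip_width: 0.0555
```

Run:
```python
from h import *
s=observe();print(s["time_s"],s["position"],s["ft_force"],s["grip_width"])
im=get_image("top");np.savez("t6.npz",**im);cv2.imwrite("pics/t6.png",cv2.resize(im["color"][125:235,195:325,::-1],None,fx=5,fy=5,interpolation=cv2.INTER_CUBIC))
im=get_image("scene");cv2.imwrite("pics/s6.png",im["color"][:,:,::-1])
```

```text
21.7667 [ 0.33075159 -0.21887161  0.39554922] [0.8399864  0.63243801 0.0840693 ] 0.05550722629287917
```

View pics/t6.png

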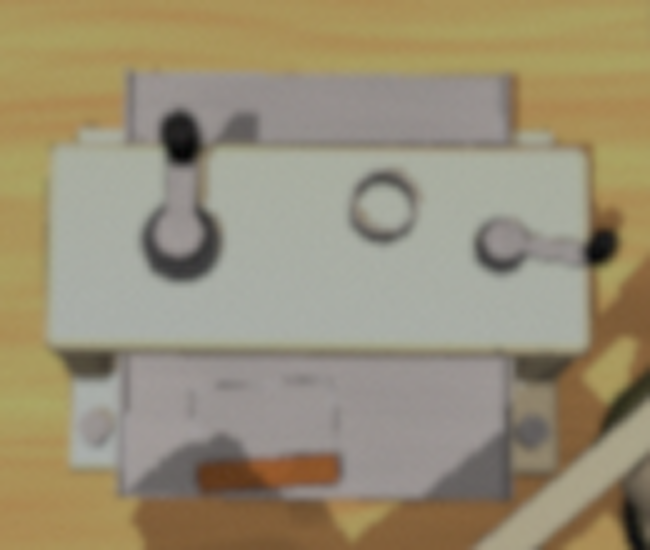

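View pics/s6.png

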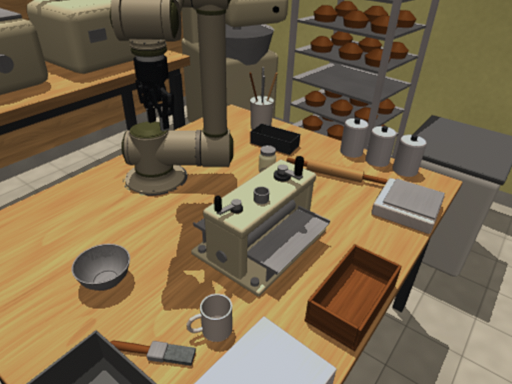

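Run:
```python
from h import *
im=dict(np.load("t6.npz"))
tz=lambda u,v:((u-2)/5+195,(v-2)/5+125)
p=onz(im,*tz(503,240),.23)
k=onz(im,*tz(601,245),.255); print(p,k,np.degrees(np.arctan2(k[1]-p[1],k[0]-p[0])))
c=onz(im,*tz(180,233),.236);k=onz(im,*tz(180,136),.27); print(np.degrees(np.arctan2(k[1]-c[1],k[0]-c[0])))
```

```text
[ 0.53541678 -0.15741412  0.23      ] [ 0.52606595 -0.21648664  0.255     ] -98.99494990324915
-1.930812992526091
```

```bash
python3 -c "
from rig import *
print(close_job())"
```

```text
the job is handed in; nothing more can be done
None
```

I set the roller gap to two turns off the stop, clamped it, and handed the job in at about 22 s of the 72 s allowed; `close_job()` gives no verdict.

- **Stop:** I turned the crank clockwise in small steps. The stop came about 0.43 turn from the start, where the push rose from about 3–4 N to 8 N. A further 2 mm step took it to 10 N, well under the 22 N limit.
- **Back-off:** I then turned the crank two full turns counter-clockwise, allowing for the arm's spring, and let go.
- **Clamp:** I swung the lever over until it came up against its stop at about 8 N, then opened the fingers and drew the arm clear.

**Last checks:**
- **Crank:** the top view puts the released crank at about −1.9°, against −2.4° for exactly two turns. An earlier wrist-camera reading gave −4.5° to −6°. They disagree by 3–4°, but both are well within the 28° tolerance.
- **Clamp lever:** it reads about 1.43 rad, which fits its 1.4 rad stop within measuring error.
- **Bystanders and contact:** the final pictures show no bystander visibly moved, though I judged this by eye. The wrist force was near zero with the gripper clear.

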